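# Knock the proud locating pin home on the balancing fixture

### The arm

A 7-joint arm with a two-finger parallel gripper is mounted at the origin on the work surface. World frame = base frame: x ahead of the robot, y to its left, z up, the work surface at z = 0. Lengths are in m, angles in rad, forces in N, time in s.
With the tool pointing down it reaches from about 0.35 to 0.9 m from the base axis. Payload 8.1 kg.
Tool frame: the origin (TCP) lies at the very end of the fingers, on their centre line; the grasp point (between the pads) lies grip_point_offset behind it (grip_point_offset is the distance from the TCP to the grasp point, in m); z points along the fingers, y is the direction in which the jaws open and shut (so a half turn about z gives the same grasp; the last joint's range is limited). The gripper opens to 92 mm and grips with 3 to 60 N. Pads are 19 mm wide; open, the fingers measure 130 mm over their backs; the gripper's body (75 mm by 190 mm) begins 47 mm behind the grasp point.
Start: joints at [-0.103, 0.434, 0.025, 1.573, -0.012, 1.134, -0.075], TCP at [0.625, -0, 0.227] pointing down, gripper open.
Joint ranges: [-2.62, 2.62], [-0.44, 2.09], [-1.27, 1.32], [0.08, 2.57], [-1.32, 4.46], [0.12, 2], [-2.74, 2.74]. Speed limits (rad/s): [2.22, 2.22, 3.01, 3.01, 3.14, 3.14, 3.14].

### API

Orientations are given as a rotation vector (axis times angle).
In Python, from cell import * gives the robot as it stands.
- The arm moves only by the tool drive_tool, never from a script. Its argument "increments" is a list of rows, each an object of numbers: "grip": the gripper's target within -1 to 1 (shut at 1, half-way at 0, fully open at -1); "tx", "ty", "tz": the shift along the world's x, y, z normalised to -1 to 1, where 1 is 400 mm; "turn": the turn about the world's z normalised to -1 to 1, where 1 is 60 degrees. In form: [{"grip": .., "tx": .., "ty": .., "tz": .., "turn": ..}, ...]. A call has 1 to 20 rows; each row is the pose to reach, as a shift and turn from the pose measured when the call began; what a row does not reach only later rows make up. A row lasts 1/10 s, in which the tool goes at most 50 mm and 8.59 degrees, less where a joint would pass 70% of its speed; a pose out of reach is approached as far as the arm can. A call with a number of a shift or a turn outside -1 to 1 is refused whole. A call with a gripper value outside its range is refused whole. The fingers move at their own pace and stop on an object; "newtons" is the grip in N (left out, the last holds). Time passes only in rows, so rows that repeat a pose let the fingers close. It gives the time, the measured TCP pose, the force and the opening at its end, in the units of the state.
- observe(): the state, without advancing time (a new reading comes with each control period).
- get_image(name): name is "scene" or "side" or "wrist"; returns the picture (384x512x3 uint8, red, green, blue); there is no depth.
- camera_info(name): a dict with "fx", "fy", "cx", "cy" (pixels), "eye" and "rotation" of the camera in the world; the wrist camera has in their place "hand_eye" (4x4, takes a point from camera to tool coordinates, whose origin is the TCP and whose axes are the flange's). Camera axes: x right, y down, z forward; pixel columns grow to the right and rows downward; lengths in m; the calibration is good to about 2 mm. A picture is of the moment at which its call begins: read the wrist's pose just before it. camera_info takes no time and is no camera call.
- sign_off(): hands the job in, once; it reports no verdict.
The state is a dict: "clock": time; "joints": joint angles; "dq": joint speeds; "joint_efforts": joint torques, N m; "position": TCP position; "ee_rot": TCP orientation; "force": force on the tool from outside, world axes, zero at the start; "ft_torque": the same for the moment, N m; "width": opening from 0.0 (shut) to 1.0 (fully open).
Only numpy, scipy, OpenCV 4.12 (cv2) and the standard library are available. Lean on these libraries where they do the work, as an engineer would, in place of code of your own. Each camera call takes 0.05 s, during which the arm holds its last target. There are 200 camera calls.

### The job

On the balancing fixture, one of the three headed pins in the rotor ring still stands up. Pick up the mallet by its handle and knock that pin fully home with the mallet's face, so that its head is down like the other two; do not push it with the gripper. Then stand the mallet back on the green bench top on its head, as you found it, and let go.

Things in the scene. Friction and masses are not known exactly. Their poses are not given: they have to be found in the camera images.
- mallet_grip (a point): Grip point on the centre line of the mallet's pale wooden handle (22 mm wide, 24 high, level), 60 mm from the head's axis. Its x points along the handle to the head, z up. The mallet (0.3 to 0.5 kg, mostly head) stands on one flat face of its head, an upright cylinder 50 mm across, 64 high, dark with white faces. The handle leaves it at half height, 32 mm up, and ends 135 mm from its axis.
- pin_top (a point): Centre of the top of the one dark steel pin that stands up, z up. Head: a disc 20 mm across, 6 mm thick, on a 12 mm stem. It is in any one of the ring's three holes, 54 mm from the ring's centre, 120 degrees apart. The other two hold the same pins fully home, heads on the ring, tops 70 mm above the bench; this one starts 14 to 20 mm higher.
- pin (a joint): How far the standing pin is driven down, in m: 0 fully out (top 90 mm above the bench), 0.020 fully home (head on the ring, top 70 mm above the bench). A tight sprung pin: it takes 7 to 9 N to move, a little more when struck fast, and stays where it is left.
- fixture: Balancing fixture, fixed to the bench: a square plate, 180 mm, 40 high, with an aluminium rotor ring on it, 144 mm outside, 72 mm bore, top face 64 mm above the bench. Origin on the bench under the ring's centre, z up. Apart from the standing pin nothing on it is higher than 70 mm.

How it is judged:
By the outcome, as a careful person would: the job done as asked, in the order asked, and still so for the second after the job is handed in, with the robot touching nothing.
It also fails if it takes over 45 s, if anything falls off the work surface, if the arm or the gripper's body presses on something with over 40 N, if the wrist force passes 120 N, or if a joint passes its speed limit or range.

## Working session

There is one attempt and no reset: what is moved stays moved. The work goes in short steps, Python scripts to look and compute and a tool call to move; the robot and the scene stay as the last step left them, time stands still between calls to the robot, and variables do not carry over. Pictures are saved under pics/ and viewed, about 8 in all and at most 12, crops included, and the job is handed in when it is done.

Besides the shell and the picture viewer there is one more tool, called after "Call:" as name([rows], argument=value, ...), one row to a line, values as JSON. drive_tool: Moves the arm, as the interface text tells. Its arguments: {"type":"object","properties":{"increments":{"type":"array","items":{"type":"object","properties":{"grip":{"type":"number"},"tx":{"type":"number"},"ty":{"type":"number"},"tz":{"type":"number"},"turn":{"type":"number"}}}},"newtons":{"type":"number"}},"required":["increments"]}

```bash
mkdir -p pics
cat > h.py <<'E'
from cell import *
import numpy as np, cv2
from scipy.spatial.transform import Rotation as R
def cam(n, st=None):
    c=camera_info(n)
    if 'eye' in c: return c,np.array(c['eye']),np.array(c['rotation'])
    st=st or observe(); H=np.array(c['hand_eye']); A=R.from_rotvec(st['ee_rot']).as_matrix()
    return c,A@H[:3,3]+np.array(st['position']),A@H[:3,:3]
def px2z(n,u,v,z,st=None):
    c,e,r=cam(n,st); d=r@np.array([(u-c['cx'])/c['fx'],(v-c['cy'])/c['fy'],1]); return e+d*(z-e[2])/d[2]
def proj(n,p,st=None):
    c,e,r=cam(n,st); q=r.T@(np.array(p)-e); return q[0]/q[2]*c['fx']+c['cx'],q[1]/q[2]*c['fy']+c['cy']
def save(n,f,crop=None,s=1):
    im=get_image(n)[:,:,::-1]
    if crop: im=im[crop[1]:crop[3],crop[0]:crop[2]]
    cv2.imwrite('pics/'+f,cv2.resize(im,None,fx=s,fy=s,interpolation=cv2.INTER_CUBIC))
E
python3 - <<'E'
from h import *
print(observe())
for n in ('scene','side','wrist'): print(camera_info(n))
a=[get_image(n)[:,:,::-1] for n in ('scene','side')]
for n,i in zip(('scene','side'),a): cv2.imwrite(f'pics/{n}0.png',i)
st=observe(); cv2.imwrite('pics/a.png',cv2.resize(np.hstack(a),(800,300)))
E
```

```text
(no output)
```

View pics/scene0.png

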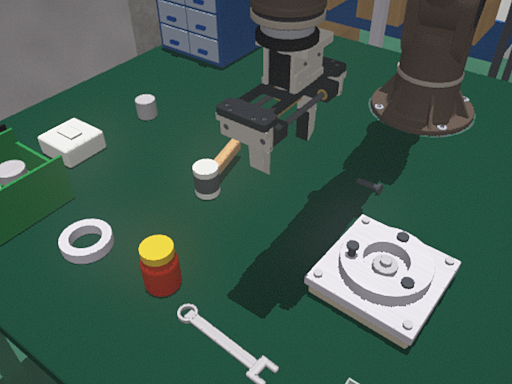

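View pics/side0.png

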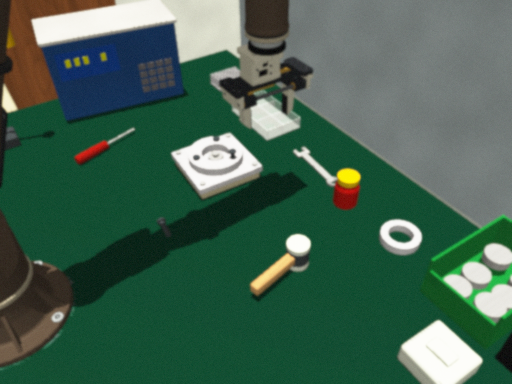

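The scene view shows the mallet (head about (206,178), handle to (237,145)) and the standing pin near (352,247). In the side view the mallet head's top is near (298,244), its handle end near (257,288), and the fixture near (217,163).

```bash
sed -i "s/np.array(c\['rotation'\])$/R.from_rotvec(c['rotation']).as_matrix()/" h.py
python3 - <<'E'
from h import *
a=cv2.imread('pics/scene0.png'); b=cv2.imread('pics/side0.png')
z=lambda i,x,y,w,h,s:cv2.resize(i[y:y+h,x:x+w],None,fx=s,fy=s,interpolation=cv2.INTER_CUBIC)
t=np.hstack([z(a,180,130,80,72,4),z(a,300,210,160,144,2)[:288]]); u=np.hstack([z(b,240,225,80,72,4),z(b,165,125,100,72,4)[:, :320]])
cv2.imwrite('pics/c.png',np.vstack([t,u])); print(t.shape)
for n,u_,v,zz in [('scene',206,167,.064),('side',298,244,.064),('scene',237,145,.032),('side',257,288,.032),('scene',352,245,.086),('scene',385,265,.064),('side',217,157,.064),('scene',403,237,.07),('scene',408,283,.07)]: print(n,u_,v,px2z(n,u_,v,zz).round(4))
E
```

```text
(288, 640, 3)
scene 206 167 [ 0.5588 -0.2151  0.064 ]
side 298 244 [ 0.5518 -0.2242  0.064 ]
scene 237 145 [ 0.432  -0.2416  0.032 ]
side 257 288 [ 0.4317 -0.251   0.032 ]
scene 352 245 [0.5974 0.1119 0.086 ]
scene 385 265 [0.585  0.1641 0.064 ]
side 217 157 [0.5595 0.1327 0.064 ]
scene 403 237 [0.52   0.1637 0.07  ]
scene 408 283 [0.6024 0.2071 0.07  ]
```

View pics/c.png

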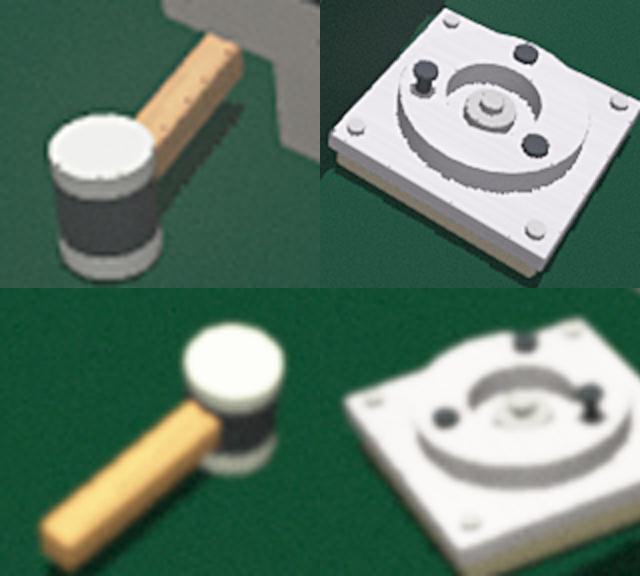

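Run:
```python
from h import *
def tri(a,b):
    A=[];B=[]
    for n,(u,v) in (('scene',a),('side',b)):
        c,e,r=cam(n); d=r@np.array([(u-c['cx'])/c['fx'],(v-c['cy'])/c['fy'],1]); d/=np.linalg.norm(d); P=np.eye(3)-np.outer(d,d); A.append(P);B.append(P@e)
    x=np.linalg.lstsq(np.vstack(A),np.hstack(B),rcond=None)[0]; return x.round(4),np.linalg.norm(np.vstack(A)@x-np.hstack(B)).round(4)
print('head',tri((205.5,166.8),(298.3,243.8)))
print('stand',tri((353,244),(232.8,151.8)))
for p in (403,236.5),(408.5,283):
  for q in (216,138.5),(196.5,157.5): print(tri(p,q))
print([px2z('side',*q,.07).round(4) for q in ((216,138.5),(196.5,157.5))])
st=observe(); print('TCP proj',proj('scene',st['position']),proj('side',st['position']))
c,e,r=cam('wrist'); print(e,r)
```

```text
head (array([ 0.555 , -0.2207,  0.0596]), np.float64(0.0006))
stand (array([0.5924, 0.1097, 0.0817]), np.float64(0.0024))
(array([0.5676, 0.166 , 0.1057]), np.float64(0.0158))
(array([0.5143, 0.1614, 0.0643]), np.float64(0.0015))
(array([0.5976, 0.2064, 0.0643]), np.float64(0.0008))
(array([0.5442, 0.2052, 0.017 ]), np.float64(0.0157))
[array([0.5941, 0.1983, 0.07  ]), array([0.5117, 0.1531, 0.07  ])]
TCP proj (np.float64(283.09331025517093), np.float64(152.92536732553864)) (np.float64(266.8437770710989), np.float64(118.45165351538448))
[0.62520983 0.06910018 0.38411777] [[ 9.99998674e-01  7.86248610e-04 -1.42617543e-03]
 [ 3.88190756e-04 -9.65573593e-01 -2.60129747e-01]
 [-1.58160399e-03  2.60128848e-01 -9.65572618e-01]]
```

Call:
drive_tool([
  {"grip": -1,"tx": -0.3,"ty": -0.58,"tz": -0.1,"turn": -1},
  {"grip": -1,"tx": -0.3,"ty": -0.58,"tz": -0.1,"turn": -1},
  {"grip": -1,"tx": -0.3,"ty": -0.58,"tz": -0.1,"turn": -1},
  {"grip": -1,"tx": -0.3,"ty": -0.58,"tz": -0.1,"turn": -1},
  {"grip": -1,"tx": -0.3,"ty": -0.58,"tz": -0.1,"turn": -1},
  {"grip": -1,"tx": -0.3,"ty": -0.58,"tz": -0.1,"turn": -1},
  {"grip": -1,"tx": -0.3,"ty": -0.58,"tz": -0.1,"turn": -1},
  {"grip": -1,"tx": -0.3,"ty": -0.58,"tz": -0.1,"turn": -1},
])

```text
clock: 0.9
position: [0.504, -0.2325, 0.1857]
ee_rot: [-3.035, -0.807, 0.002]
force: [0.5, 0.3, -0.7]
width: 1.001
```

Call:
drive_tool([
  {"grip": -1,"turn": -0.3},
  {"grip": -1,"turn": -0.3},
  {"grip": -1,"turn": -0.3},
  {"grip": -1,"turn": -0.3},
  {"grip": -1,"turn": -0.3},
])

```text
invalid input
```

Run:
```python
from h import *
import cell
print([ (k,getattr(cell,k)) for k in dir(cell) if 'grip' in k.lower()])
st=observe(); save('wrist','w1.png',s=1.5)
print(st['clock'],st['position'],st['force'],R.from_rotvec(st['ee_rot']).as_matrix().round(3)); print(cam('wrist',st)[1:]); print(proj('wrist',(.555,-.2207,.064),st),proj('wrist',(.501,-.232,.044),st))
```

```text
[('grip_point_offset', 0.0188)]
0.9 [ 0.50395209 -0.23251948  0.18568064] [ 0.53175666  0.31717137 -0.66623026] [[ 0.868  0.497 -0.002]
 [ 0.497 -0.868  0.001]
 [-0.001 -0.002 -1.   ]]
(array([ 0.56494577, -0.19856078,  0.34373848]), array([[ 0.49698794, -0.83768362, -0.22647107],
       [-0.86775684, -0.48007289, -0.12856161],
       [-0.00102866,  0.26041539, -0.96549612]]))
(np.float64(271.1224291890113), np.float64(138.48528632483567)) (np.float64(253.8880847431167), np.float64(186.1851190640873))
```

View pics/w1.png

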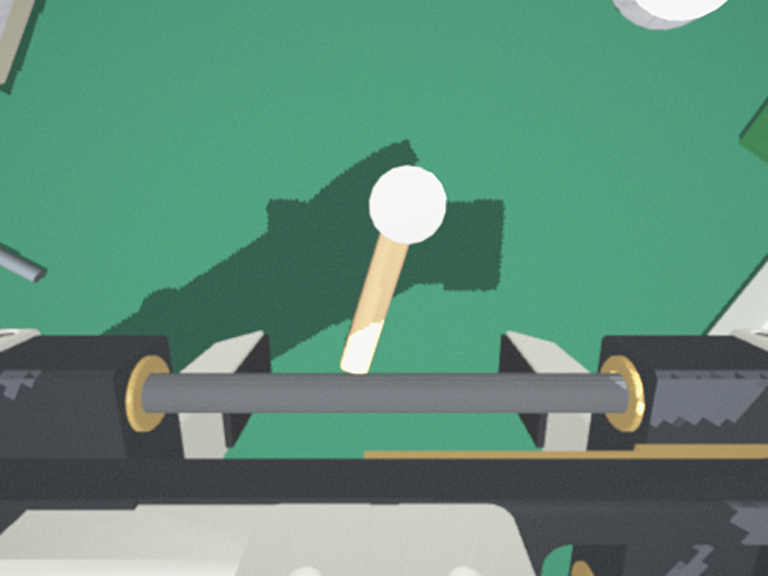

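The wrist view shows the white head top centred at (408,204) in the enlarged picture. The handle runs from about (393,250) to (356,362).

Run:
```python
from h import *
st=observe(); f=lambda u,v,z:px2z('wrist',u/1.5,v/1.5,z,st)
h=f(408,204,.064);a=f(393,250,.044);b=f(356,368,.044)
print(h,a,b,np.linalg.norm((h-b)[:2]))
for q in (a,h):
  d=(q-b)[:2]; print(np.degrees(np.arctan2(d[1],d[0])))
d=(h-b)[:2]/np.linalg.norm((h-b)[:2]); 
g=h[:2]-.055*d; print('grip',g,'shift',(g-st['position'][:2])/.4, st['position'])
A=R.from_rotvec(st['ee_rot']).as_matrix(); print('jaw yaw',np.degrees(np.arctan2(A[1,1],A[0,1])))
```

```text
[ 0.5578807  -0.21910012  0.064     ] [ 0.52441433 -0.22800491  0.044     ] [ 0.43121333 -0.24991713  0.044     ] 0.1303622319509995
13.230367060065474
13.673881315715333
grip [ 0.50443957 -0.23210186] shift [ 1.94168925e-05 -8.31927040e-04] [ 0.5044318  -0.23176909  0.18575407]
jaw yaw -59.820233640074925
```

Call:
drive_tool([
  {"grip": -1,"tx": 0,"ty": 0,"tz": -0.2,"turn": -0.28},
  {"grip": -1,"tx": 0,"ty": 0,"tz": -0.2,"turn": -0.28},
  {"grip": -0.4,"tx": 0,"ty": 0,"tz": -0.3,"turn": -0.28},
  {"grip": -0.4,"tx": 0,"ty": 0,"tz": -0.38,"turn": -0.28},
  {"grip": -0.4,"tx": 0,"ty": 0,"tz": -0.42,"turn": -0.28},
  {"grip": -0.4,"tx": 0,"ty": 0,"tz": -0.43,"turn": -0.28},
  {"grip": -0.4,"tx": 0,"ty": 0,"tz": -0.43,"turn": -0.28},
  {"grip": -0.4,"tx": 0,"ty": 0,"tz": -0.43,"turn": -0.28},
], newtons=60)

```text
clock: 1.75
position: [0.5053, -0.2318, 0.0147]
ee_rot: [-3.119, -0.369, -0.001]
force: [-0.3, 0.3, 1.1]
width: 0.698
```

Call:
drive_tool([
  {"grip": 1,"tx": 0,"ty": 0,"tz": 0,"turn": 0},
  {"grip": 1,"tx": 0,"ty": 0,"tz": 0,"turn": 0},
  {"grip": 1,"tx": 0,"ty": 0,"tz": 0,"turn": 0},
  {"grip": 1,"tx": 0,"ty": 0,"tz": 0,"turn": 0},
  {"grip": 1,"tx": 0,"ty": 0,"tz": 0,"turn": 0},
  {"grip": 1,"tx": 0,"ty": 0,"tz": 0,"turn": 0},
  {"grip": 1,"tx": 0,"ty": 0,"tz": 0,"turn": 0},
  {"grip": 1,"tx": 0,"ty": 0,"tz": 0,"turn": 0},
])

```text
clock: 2.55
position: [0.5053, -0.2318, 0.0147]
ee_rot: [-3.119, -0.369, -0.001]
force: [0.0, -0.1, 1.4]
width: 0.236
```

Run:
```python
from h import *
st=observe(); A=R.from_rotvec(st['ee_rot']).as_matrix(); print(st['position'],st['force'],st['ft_torque'],st['width']*92,'jaw yaw',np.degrees(np.arctan2(A[1,1],A[0,1])))
```

```text
[ 0.50528254 -0.2318099   0.0147441 ] [ 0.02142757 -0.08305162  1.41727425] [0.06677027 0.23470463 0.00576887] 21.740723547289626 jaw yaw -76.51335863777125
```

Call:
drive_tool([
  {"grip": 1,"tx": 0,"ty": 0,"tz": 0.05,"turn": 0},
  {"grip": 1,"tx": 0,"ty": 0,"tz": 0.15,"turn": 0},
  {"grip": 1,"tx": 0,"ty": 0,"tz": 0.25,"turn": 0},
  {"grip": 1,"tx": 0,"ty": 0,"tz": 0.35,"turn": 0},
  {"grip": 1,"tx": 0,"ty": 0.1,"tz": 0.38,"turn": 0},
  {"grip": 1,"tx": 0,"ty": 0.2,"tz": 0.38,"turn": 0},
  {"grip": 1,"tx": 0,"ty": 0.3,"tz": 0.38,"turn": 0},
  {"grip": 1,"tx": 0,"ty": 0.4,"tz": 0.38,"turn": 0},
  {"grip": 1,"tx": 0.05,"ty": 0.5,"tz": 0.38,"turn": 0},
  {"grip": 1,"tx": 0.09,"ty": 0.56,"tz": 0.38,"turn": 0},
  {"grip": 1,"tx": 0.09,"ty": 0.56,"tz": 0.38,"turn": 0},
  {"grip": 1,"tx": 0.09,"ty": 0.56,"tz": 0.38,"turn": 0},
])

```text
clock: 3.75
position: [0.5406, -0.0074, 0.166]
ee_rot: [-3.119, -0.371, 0.002]
force: [-1.8, -1.0, -3.9]
width: 0.236
```

Run:
```python
from h import *
st=observe(); save('wrist','w2.png',s=1.5)
print(st['clock'],st['position'],st['force'],st['ft_torque'],st['width']*92)
for p in (.5924,.1097,.087),(.5143,.1614,.07),(.5976,.2064,.07): print(np.array(proj('wrist',p,st))*1.5)
o=np.array(st['position'])+[.0526,.0127,0]
print('headtop',np.array(proj('wrist',o+[0,0,.0493],st))*1.5)
```

```text
3.75 [ 0.54062022 -0.00744942  0.16596723] [-1.84163412 -1.04070649 -3.88876743] [-0.03021074  0.32142408 -0.01179014] 21.676308179950876
[192.58374569 161.04047111]
[104.77883781 270.94149502]
[ 33.06156542 109.82616703]
headtop [381.81653889 240.37135646]
```

View pics/w2.png

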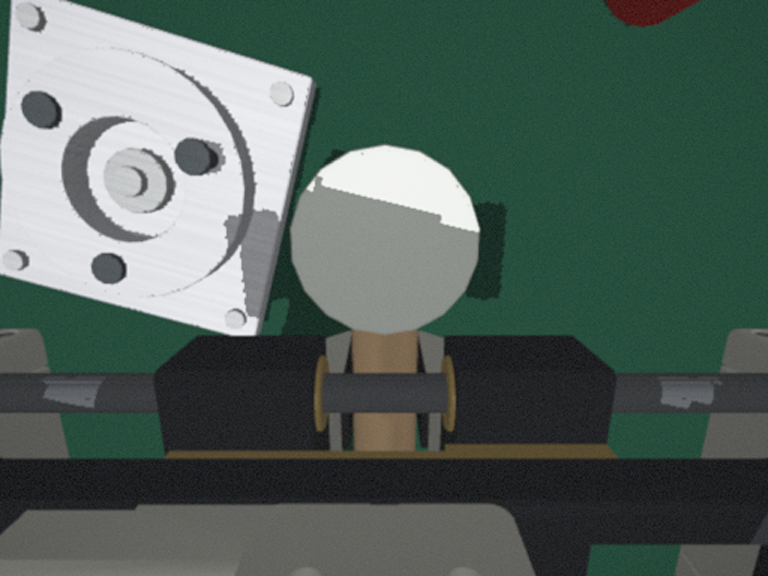

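The mallet is held level, with its head top at (385,239). The standing pin's head is at (194,156), and the two home pins are at (41,109) and (109,268).

Run:
```python
from h import *
st=observe(); f=lambda u,v,z:px2z('wrist',u/1.5,v/1.5,z,st)
p=f(194,156,.087);h=f(385,239,st['position'][2]+.0493); a=f(41,109,.07);b=f(109,268,.07)
print(p,h,a,b,np.linalg.norm(a-b),(p-h)/.4,st['position'])
```

```text
[0.59509771 0.10812219 0.087     ] [0.59351032 0.00336113 0.21541483] [0.59920474 0.20098654 0.07      ] [0.51678206 0.15801922 0.07      ] 0.09294992737742648 [ 0.00396848  0.26190265 -0.32103706] [ 0.54035656 -0.00853851  0.16611483]
```

Call:
drive_tool([
  {"grip": 1,"tx": 0,"ty": 0.1,"tz": 0,"turn": 0},
  {"grip": 1,"tx": 0,"ty": 0.2,"tz": 0,"turn": 0},
  {"grip": 1,"tx": 0,"ty": 0.25,"tz": 0,"turn": 0},
  {"grip": 1,"tx": 0.002,"ty": 0.264,"tz": 0,"turn": 0},
  {"grip": 1,"tx": 0.002,"ty": 0.264,"tz": -0.03,"turn": 0},
  {"grip": 1,"tx": 0.002,"ty": 0.264,"tz": -0.07,"turn": 0},
  {"grip": 1,"tx": 0.002,"ty": 0.264,"tz": -0.11,"turn": 0},
  {"grip": 1,"tx": 0.002,"ty": 0.264,"tz": -0.15,"turn": 0},
  {"grip": 1,"tx": 0.002,"ty": 0.264,"tz": -0.18,"turn": 0},
  {"grip": 1,"tx": 0.002,"ty": 0.264,"tz": -0.2,"turn": 0},
  {"grip": 1,"tx": 0.002,"ty": 0.264,"tz": -0.205,"turn": 0},
  {"grip": 1,"tx": 0.002,"ty": 0.264,"tz": -0.205,"turn": 0},
])

```text
clock: 5.0
position: [0.5411, 0.0947, 0.0845]
ee_rot: [3.12, 0.364, -0.003]
force: [-2.8, -3.4, 4.5]
width: 0.235
```

Run:
```python
from h import *
st=observe(); save('side','s2.png',crop=(150,80,300,200),s=5)
print(st['clock'],st['position'],st['force'],st['ft_torque'],st['width']*92)
```

```text
5.0 [0.54108834 0.0947492  0.08450891] [-2.79683567 -3.43982146  4.49957863] [-0.59318723  0.53575778 -0.09642709] 21.603488216873675
```

View pics/s2.png

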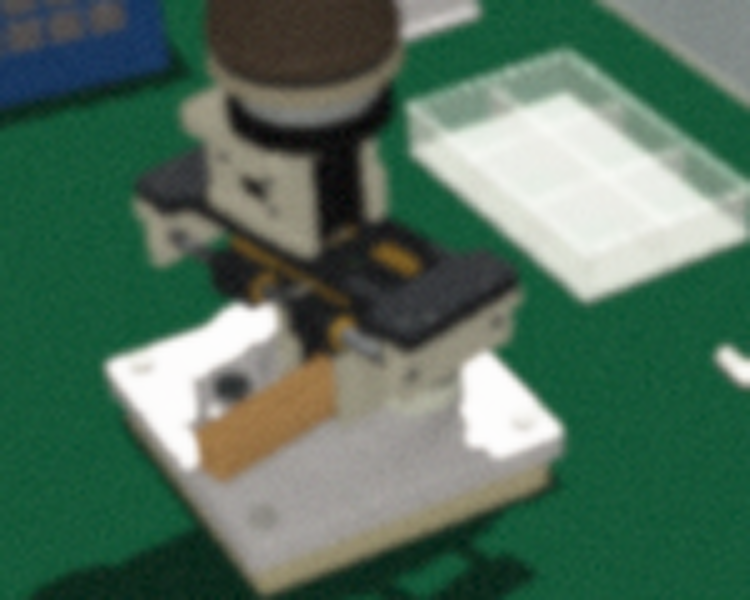

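The side view shows the head hidden behind the gripper with the handle roughly level. I'll push on until the force jumps, which marks the stop.

Call:
drive_tool([
  {"grip": 1,"tx": 0,"ty": 0,"tz": -0.006,"turn": 0},
  {"grip": 1,"tx": 0,"ty": 0,"tz": -0.006,"turn": 0},
])

```text
clock: 5.25
position: [0.5412, 0.0947, 0.0831]
ee_rot: [-3.12, -0.363, 0.001]
force: [-8.6, -1.0, 14.5]
width: 0.238
```

Call:
drive_tool([
  {"grip": 1,"tx": 0,"ty": 0,"tz": 0.03,"turn": 0},
  {"grip": 1,"tx": 0,"ty": 0,"tz": 0.1,"turn": 0},
  {"grip": 1,"tx": 0,"ty": 0,"tz": 0.18,"turn": 0},
  {"grip": 1,"tx": 0,"ty": -0.05,"tz": 0.21,"turn": 0},
  {"grip": 1,"tx": 0,"ty": -0.15,"tz": 0.21,"turn": 0},
  {"grip": 1,"tx": 0,"ty": -0.22,"tz": 0.21,"turn": 0},
  {"grip": 1,"tx": 0,"ty": -0.26,"tz": 0.21,"turn": 0},
  {"grip": 1,"tx": 0,"ty": -0.26,"tz": 0.21,"turn": 0},
  {"grip": 1,"tx": 0,"ty": -0.26,"tz": 0.21,"turn": 0},
])

```text
clock: 6.15
position: [0.5413, -0.0092, 0.1673]
ee_rot: [-3.12, -0.362, 0.001]
force: [-0.1, 0.5, -4.6]
width: 0.234
```

Run:
```python
from h import *
st=observe(); im=get_image('wrist')[:,:,::-1]; a=cv2.resize(im,(512,384)); b=get_image('scene')[200:344,290:490,::-1]
f=cv2.resize(b,None,fx=384/144*.75,fy=384/144*.75,interpolation=cv2.INTER_CUBIC); f=cv2.copyMakeBorder(f,0,384-f.shape[0],0,0,0)
im2=np.hstack([im[:, :380],f]); cv2.imwrite('pics/w3.png',im2); print(im2.shape,f.shape)
print(st['clock'],st['position'],st['force'],st['ft_torque'],st['width']*92)
for z in (.07,.072,.087): print(proj('wrist',(.5951,.1081,z),st))
o=np.array(st['position'])+[.0526,.0127,.0493]; print('head',proj('wrist',o,st))
```

```text
(384, 780, 3) (384, 400, 3)
6.15 [ 0.54129389 -0.00915756  0.16726738] [-0.05121614  0.49287578 -4.59841138] [0.04346043 0.25379636 0.06236767] 21.552381120569787
(np.float64(137.37476302428672), np.float64(106.5092630493956))
(np.float64(136.42776482429775), np.float64(106.41895250008015))
(np.float64(128.8133008403245), np.float64(105.69279861178))
head (np.float64(253.75267556441665), np.float64(160.10605247993175))
```

View pics/w3.png

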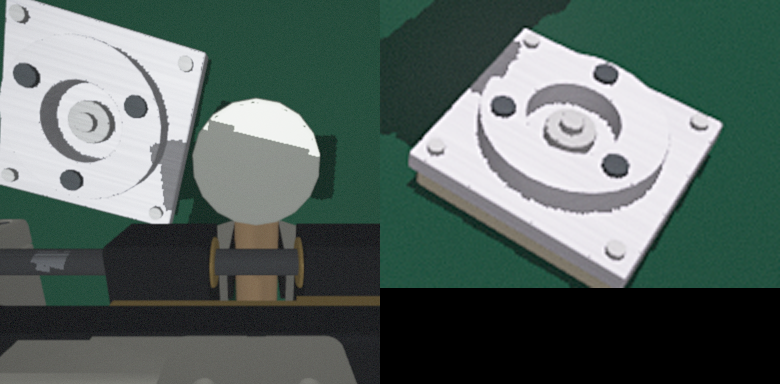

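In both views all three pin heads now lie flat on the ring; the driven pin is at (135,106) in the wrist view and the mallet is still level. I'll put the mallet back at its original spot.

Call:
drive_tool([
  {"grip": 1,"tx": 0,"ty": -0.1,"tz": 0,"turn": 0},
  {"grip": 1,"tx": -0.02,"ty": -0.2,"tz": 0,"turn": 0},
  {"grip": 1,"tx": -0.04,"ty": -0.3,"tz": 0,"turn": 0},
  {"grip": 1,"tx": -0.06,"ty": -0.4,"tz": 0,"turn": 0},
  {"grip": 1,"tx": -0.08,"ty": -0.48,"tz": -0.04,"turn": 0},
  {"grip": 1,"tx": -0.09,"ty": -0.54,"tz": -0.1,"turn": 0},
  {"grip": 1,"tx": -0.09,"ty": -0.556,"tz": -0.18,"turn": 0},
  {"grip": 1,"tx": -0.09,"ty": -0.556,"tz": -0.26,"turn": 0},
  {"grip": 1,"tx": -0.09,"ty": -0.556,"tz": -0.31,"turn": 0},
  {"grip": 1,"tx": -0.09,"ty": -0.556,"tz": -0.34,"turn": 0},
  {"grip": 1,"tx": -0.09,"ty": -0.556,"tz": -0.355,"turn": 0},
  {"grip": 1,"tx": -0.09,"ty": -0.556,"tz": -0.365,"turn": 0},
  {"grip": 1,"tx": -0.09,"ty": -0.556,"tz": -0.372,"turn": 0},
  {"grip": 1,"tx": -0.09,"ty": -0.556,"tz": -0.374,"turn": 0},
  {"grip": 1,"tx": -0.09,"ty": -0.556,"tz": -0.374,"turn": 0},
])

```text
clock: 7.75
position: [0.5057, -0.2304, 0.018]
ee_rot: [-3.119, -0.366, -0.0]
force: [-0.0, 0.2, -4.1]
width: 0.238
```

Call:
drive_tool([
  {"grip": 1,"tx": 0,"ty": 0,"tz": -0.003,"turn": 0},
  {"grip": 1,"tx": 0,"ty": 0,"tz": -0.006,"turn": 0},
  {"grip": 1,"tx": 0,"ty": 0,"tz": -0.008,"turn": 0},
  {"grip": 1,"tx": 0,"ty": 0,"tz": -0.008,"turn": 0},
])

```text
clock: 8.15
position: [0.5056, -0.2304, 0.0147]
ee_rot: [-3.119, -0.366, -0.0]
force: [-0.1, 0.9, -3.3]
width: 0.232
```

Call:
drive_tool([
  {"grip": 1,"tx": 0,"ty": 0,"tz": -0.003,"turn": 0},
  {"grip": 1,"tx": 0,"ty": 0,"tz": -0.004,"turn": 0},
  {"grip": 1,"tx": 0,"ty": 0,"tz": -0.004,"turn": 0},
])

```text
clock: 8.45
position: [0.5056, -0.2305, 0.0138]
ee_rot: [-3.119, -0.365, -0.001]
force: [-4.5, 1.3, 8.3]
width: 0.235
```

The mallet is on the bench, so I'll ease the grip, open and lift clear.

Call:
drive_tool([
  {"grip": 1,"tx": 0,"ty": 0,"tz": 0.001,"turn": 0},
  {"grip": 1,"tx": 0,"ty": 0,"tz": 0.001,"turn": 0},
  {"grip": 1,"tx": 0,"ty": 0,"tz": 0.001,"turn": 0},
], newtons=4)

```text
clock: 8.75
position: [0.5061, -0.2305, 0.0145]
ee_rot: [-3.119, -0.366, -0.002]
force: [-1.0, 1.7, 2.6]
width: 0.235
```

Call:
drive_tool([
  {"grip": -0.4,"tx": 0,"ty": 0,"tz": 0,"turn": 0},
  {"grip": -0.4,"tx": 0,"ty": 0,"tz": 0,"turn": 0},
  {"grip": -0.4,"tx": 0,"ty": 0,"tz": 0,"turn": 0},
  {"grip": -0.4,"tx": 0,"ty": 0,"tz": 0,"turn": 0},
  {"grip": -0.4,"tx": 0,"ty": 0,"tz": 0,"turn": 0},
  {"grip": -0.4,"tx": 0,"ty": 0,"tz": 0.02,"turn": 0},
  {"grip": -0.4,"tx": 0,"ty": 0,"tz": 0.08,"turn": 0},
  {"grip": -0.4,"tx": 0,"ty": 0,"tz": 0.18,"turn": 0},
  {"grip": -0.4,"tx": 0,"ty": 0,"tz": 0.3,"turn": 0},
  {"grip": -0.4,"tx": 0,"ty": 0,"tz": 0.42,"turn": 0},
  {"grip": -0.4,"tx": 0,"ty": 0,"tz": 0.45,"turn": 0},
  {"grip": -0.4,"tx": 0,"ty": 0,"tz": 0.45,"turn": 0},
])

```text
clock: 9.95
position: [0.5073, -0.2311, 0.1973]
ee_rot: [3.119, 0.366, 0.01]
force: [-0.0, -0.4, -0.7]
width: 0.696
```

Run:
```python
from h import *
st=observe(); a=get_image('scene')[:,:,::-1]; b=get_image('side')[:,:,::-1]
z=lambda i,x,y,w,h,s:cv2.resize(i[y:y+h,x:x+w],None,fx=s,fy=s,interpolation=cv2.INTER_CUBIC)
t=np.hstack([z(a,180,130,80,72,4),z(a,300,210,160,144,2)]); u=np.hstack([z(b,240,225,80,72,4),z(b,165,125,80,72,4)])
cv2.imwrite('pics/e.png',np.vstack([t,u]))
print(st['clock'],st['position'],st['force'],st['width']*92)
```

```text
9.95 [ 0.50731698 -0.23106693  0.19727121] [-0.04895603 -0.43615258 -0.68272793] 64.01679561214563
```

View pics/e.png

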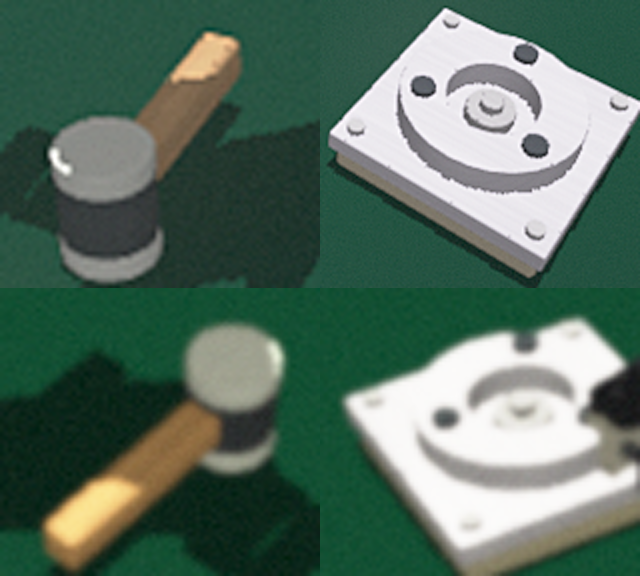

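The mallet stands on its head where it was, and all three pin heads are flat on the ring.

```bash
python3 -c "
from cell import *
print(sign_off())"
```

```text
the job is handed in; nothing more can be done
None
```

I gripped the mallet by its handle and pressed the standing pin home with its face in one steady downward stroke of about 0.1 m/s. I then stood the mallet back on its head where I found it, let go, lifted clear and handed the job in. It took about 10 s of the 45 s allowed.

- **Pin:** after the stroke I pressed about 1.4 mm further, and the measured force rose from 4.5 N to 14.5 N. With the mallet's weight that is about 18 N, well above the 7–9 N the pin needs to move, so it was on its stop. The wrist and scene pictures taken after the stroke show all three heads flat on the ring. In the last side picture the gripper hid that pin, so only the scene view confirms it at the end.
- **Mallet:** it stands upright on the bench, and nothing was touching the gripper at the end. It may have tilted about 1–2° in the grip during the stroke: on putting it down, contact came about 1 mm late. It looked level and settled after release.
- **Disagreements:** the two fixed cameras put points about 5 mm too low in height. Positions differed from the wrist camera's by 3–4 mm, well inside the 25 mm radius of the mallet's face. One drive call was refused as invalid for missing fields, and nothing moved.

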